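# Preload a microscope column stack and hold it

## Task

On the microscope's column foot, slide first the white spacer and then the blue clamp collar down the steel post until each is fully home on the spring seat, lowering them rather than dropping them. Then press the collar straight down with a steady force of about 10 N, so that the yellow pointer stands in the green band, never driving the spring down to its stop, and finish while still holding it pressed there with the fingers, so that a colleague can tighten the collar's screw. Leave the other things on the bench where they are.

Things in the scene. Friction and masses are not known exactly. Their poses are not given: they have to be found in the camera images.
- foot: Column foot, bolted down: aluminium plate 120 (x) x 100 (y) x 12 mm; origin at the centre of its underside, z up. The upright steel post, 18 mm in diameter, stands on its z axis, straight up to 127 mm above the bench, then tapering. Round the post a grey spring cup (48 mm diameter, up to 38 mm above the bench), the spring seat above it.
- gauge (a point): Between the two gauge blades at the middle of the green band, 56 mm above the bench, 40 mm from the post axis on the foot's +x side. The blades (each 12 mm wide, 5 mm thick, 4.5 to 16.5 mm either side) rise to 70 mm above the bench: white on top, green from 60 down to 52 mm, red below.
- post_tip (a point): Centre of the post's top end (8 mm diameter, tapered from 18 mm over the last 7 mm), 134 mm above the bench.
- seat_top (a point): Centre of the top face of the spring seat, on the post axis; it moves down with the seat. The seat is a steel flange 48 mm in diameter and 6 mm thick round the post; unpressed its top is 70 mm above the bench. A yellow pointer, 3 mm below the top, sticks out to +x between the gauge blades.
- seat (a joint): How far the spring seat is pressed down, in m: 0 unpressed, stop at 0.024. The spring pushes up with 3 N at 0 and 0.6 N more per mm (7.2 N at 0.007, 9.6 N at 0.011, 12 N at 0.015), friction about 0.1 N. The pointer's middle is in the green band from 0.007 to 0.015.
- spacer: White plastic spacer ring: outer diameter 40, hole 21, height 14 mm, about 30 g. Origin at the centre of its underside, z along its axis. Starts flat on the bench. Goes on first, directly on the seat.
- collar: Blue metal clamp collar: outer diameter 46, hole 21, height 22 mm, about 80 g, with a small dark screw head, nearly flush, in its +x side. Origin at the centre of its underside, z along its axis. Starts flat on the bench. Goes on second, on top of the spacer.
- spare_ring: Brass ring, outer diameter 56, hole 40, height 8 mm; not needed, stays where it is. Origin at the centre of its underside.
- dish: Clear glass dish, 60 mm diameter, 14 mm high, bystander. Origin at the centre of its underside.
- objective: Brass microscope objective standing on end, 34 mm diameter, 48 mm high, bystander. Origin at the centre of its underside.
- driver: Screwdriver lying on the bench, 160 mm long along its x axis, bystander.
- flask: Amber bottle with blue cap, 44 mm diameter, 85 mm high, bystander. Origin at the centre of its underside.
- eyepiece: Grey eyepiece standing on end, 30 mm diameter, 40 mm high, bystander. Origin at the centre of its underside.
- slide_box: Green slide box, 90 x 60 x 35 mm, bystander. Origin at the centre of its underside.
Mind the look-alikes: they are no part of the job. Of the things that look like the spacer, take the one that is farthest to the robot's right at the start.

How it is judged (in metres and radians):
On the way, in this order (a step that is already met when the one before it is completed fails the run):
1. the white spacer is fully home on the seat, let go, with the collar not yet on the post (z of spacer in the frame of seat_top between -0.003 and 0.003 m and horizontal distance between spacer and seat_top below 0.004 m and angle between spacer's own z axis and vertical below 0.12 rad and contact force between the fingers and spacer below 0.1 N and horizontal distance between collar and seat_top above 0.04 m), for 0.2 s.
2. the blue collar is fully home on the spacer (z of spacer in the frame of seat_top between -0.003 and 0.003 m and horizontal distance between each of spacer, collar and seat_top below 0.004 m and angle between each of spacer, collar's own z axis and vertical below 0.12 rad and z of collar in the frame of seat_top between 0.011 and 0.0175 m), for 0.1 s.
At the end, for the whole second after the job is handed in: Spacer on the seat, collar on the spacer, both within 4 mm of the post axis, within 3 mm of fully home, level; the fingers press the collar so the seat is steady 6.5 to 15.5 mm down (pointer in the green) with 5 to 15 N between collar and spacer, still held through the last second (all of step 2 and value of joint seat between 0.0065 and 0.0155 m and velocity of joint seat between -0.004 and 0.004 m/s and contact force between collar and spacer between 5 and 15 N and contact force between the fingers and collar above 3 N); the arm keeps its last pose, push and grip.
It fails at once if the spring is driven down to its stop (seat more than 22 mm down) (value of joint seat above 0.022 m).
It fails at once if the spacer is dropped (moves faster than 0.4 m/s untouched by the fingers) (contact force between the fingers and spacer below 0.02 N and linear speed of spacer above 0.4 m/s).
It fails at once if the collar is dropped (moves faster than 0.4 m/s untouched by the fingers) (contact force between the fingers and collar below 0.02 N and linear speed of collar above 0.4 m/s).
It fails at once if a bystander is disturbed (moved more than 25 mm) (distance of any of spare_ring, dish, objective, driver, flask, eyepiece, slide_box from where it was at the start of the episode above 0.025 m).
It also fails if it takes over 64 s, if anything falls off the work surface, if the arm or the gripper's body presses on something with over 40 N, if the wrist force passes 120 N, or if a joint passes its speed limit or range.

## Robot

A 6-joint arm with a two-finger parallel gripper is mounted at the origin on the work surface. World frame = base frame: x ahead of the robot, y to its left, z up, the work surface at z = 0. Lengths are in m, angles in degrees, forces in N, time in s.
With the tool pointing down it reaches from about 0.4 to 0.825 m from the base axis. Payload 7 kg.
Tool frame: the origin (TCP) lies midway between the tips of the shut fingers; the grasp point (between the pads) lies 19 mm behind it; z points along the fingers, y is the line along which they close (so a half turn about z gives the same grasp; the last joint's range is limited). The gripper opens to 88 mm and grips with 3 to 60 N. Pads are 19 mm wide; open, the fingers measure 130 mm over their backs; the gripper's body (78 mm by 193 mm) begins 47 mm behind the grasp point.
Start: joints at [-58.78, 20.546, 0.682, 0, -70.136, -16.507], TCP at [0.171, -0.653, 0.227] pointing down, gripper open.
Joint ranges: [-176.03, 176.03], [-82.01, 121.73], [-58.28, 71.71], [-173.87, 95.51], [-174.79, -0.11], [-173.66, 173.66]. Speed limits (degrees/s): [136.94, 136.94, 172.46, 180, 180, 180].

## Interface

Orientations are given as [roll, pitch, yaw] about the fixed x, y, z axes, in that order (R = Rz(yaw) Ry(pitch) Rx(roll)).
In Python, from plant import ctrl gives the robot as it stands. The module is installed in compiled form; this text tells all that it offers.
- The arm moves only by the tool play_rows, never from a script. Its argument "commands" is a list that holds one entry, the list of rows, each a list of 7 numbers: the turn, a rotation vector about the tool's x, y, z in rad, then the shift along the tool's x, y, z in cm, then the finger opening in cm, from 0 to 8.76. In form: [[[ax, ay, az, x, y, z, grip], ...]]. A call has 1 to 8 rows; each row is the pose to reach, as a shift and turn from the pose commanded when the call began, along the tool's axes at that moment; what a row does not reach only later rows make up. A row lasts 1/12 s, in which the tool goes at most 41.7 mm and 7.16 degrees, less where a joint would pass 70% of its speed; a pose out of reach is approached as far as the arm can. A call with a gripper value outside its range is refused whole. The fingers move at their own pace and stop on an object; the grip force is fixed at half the most. Time passes only in rows, so rows that repeat a pose let the fingers close. It gives the time, the measured TCP pose, the force, the opening and the grip force at its end, in the units of the state.
- ctrl.get_obs(): the state, without advancing time (a new reading comes with each control period).
- ctrl.snapshot(name): name is "scene" or "top" or "wrist"; returns a dict with "color" (384x512x3 uint8, red, green, blue), "camera_matrix" (3x3 intrinsics, pixels), "origin" and "rotation" of the camera in the world; the wrist camera has in their place "hand_eye" (4x4, takes a point from camera to tool coordinates, whose origin is the TCP and whose axes are the flange's). Camera axes: x right, y down, z forward; pixel columns grow to the right and rows downward; lengths in m; the calibration is good to about 2 mm. A picture is of the moment at which its call begins: read the wrist's pose just before it. There is no depth.
- ctrl.close_job(): hands the job in; it is judged then, once.
Trained networks look in a picture, given as the dict that the camera call returned (one of the last four; its "shot" number tells which), for a name from the list of things; names that differ only in an ending like _2 or _b are one class to them, and where a whole thing is asked for, a point or a joint stands for the part that bears it (a point fixed in the world has none). Each returns a list of dicts, best first, with "conf" (0 to 1); they miss things now and then, are a little off and sometimes report something else, mostly with a low value. They report only what shows in the picture. A call takes as long as a camera call. They do not tell look-alikes from the thing itself.
- ctrl.find_in(picture, name): "bbox" ([left, top, width, height] in pixels, round what is visible of it).
The state is a dict: "clock": time; "joint_pos": joint angles; "qvel": joint speeds; "tau": joint torques, N m; "tool_pos": TCP position; "orientation": TCP orientation; "force": force on the tool from outside, world axes, zero at the start; "moment": the same for the moment, N m; "opening": finger opening in m; "gripper_force": force on a finger pad.
Only numpy, scipy, OpenCV 4.12 (cv2) and the standard library are available. Lean on these libraries where they do the work, as an engineer would, in place of code of your own. Each camera call takes 0.05 s, during which the arm holds its last target. There are 200 camera calls.

## Working session

There is one attempt and no reset: what is moved stays moved. The work goes in short steps, Python scripts to look and compute and a tool call to move; the robot and the scene stay as the last step left them, time stands still between calls to the robot, and variables do not carry over. Pictures are saved under pics/ and viewed, at most 10 in all, crops included, and the job is handed in when it is done.

Besides the shell and the picture viewer there is one more tool, called after "Emit:" in YAML: its name, and indented under it one key for each argument. play_rows: Moves the arm, as the interface text tells. Its arguments: {"type":"object","properties":{"commands":{"type":"array","items":{"type":"array","items":{"type":"array","items":{"type":"number"}}}}},"required":["commands"]}

```bash
mkdir -p pics
cat > h.py <<'E'
from plant import ctrl
import cv2, numpy as np
def save(p,n): cv2.imwrite('pics/'+n+'.png',cv2.cvtColor(p['color'],cv2.COLOR_RGB2BGR))
def onplane(p,u,v,z):
    K=np.array(p['camera_matrix']);o=np.array(p['origin']);R=np.array(p['rotation'])
    d=R@np.linalg.inv(K)@np.array([u,v,1.]); return o+d*(z-o[2])/d[2]
def proj(p,X):
    K=np.array(p['camera_matrix']);c=np.array(p['rotation']).T@(np.array(X)-np.array(p['origin']));q=K@c;return q[:2]/q[2]
E
python3 - <<'E'
from h import *
o=ctrl.get_obs();print({k:np.round(v,3) if not isinstance(v,str) else v for k,v in o.items()})
for n in('scene','top'):
    p=ctrl.snapshot(n);save(p,n);print(n,np.round(p['origin'],3),np.round(p['rotation'],3).tolist(),np.round(p['camera_matrix'],1).tolist())
    for t in('spacer','collar','foot','post_tip','seat','spare_ring','dish','objective','flask','eyepiece','slide_box','driver'):
        for d in ctrl.find_in(p,t):
            b=d['bbox'];q=onplane(p,b[0]+b[2]/2,b[1]+b[3]/2,.01)
            print(t,np.round(b),round(d['conf'],2),np.round(q,3))
E
```

```text
{'clock': np.float64(0.0), 'joint_pos': array([-5.8778e+01,  2.0592e+01,  6.3500e-01, -2.0000e-02, -7.0135e+01,
       -1.6506e+01]), 'qvel': array([-0.139, -0.029,  0.143, -0.071, -0.03 ,  0.04 ]), 'tau': array([ 0.0000e+00, -5.8272e+01,  2.9307e+01,  6.9980e+00,  7.0000e-03,
       -0.0000e+00]), 'tool_pos': array([ 0.171, -0.652,  0.226]), 'orientation': array([ 1.79906e+02, -8.00000e-03, -1.65292e+02]), 'force': array([-0.119,  0.528, -0.203]), 'moment': array([-0.02 ,  0.015, -0.057]), 'gripper_force': np.float64(0.0), 'opening': np.float64(0.088)}
scene [ 1.217 -0.636  0.798] [-128.586, 1.211, 44.932] [[416.5, 0.0, 253.4], [0.0, 416.5, 193.4], [0.0, 0.0, 1.0]]Traceback (most recent call last):
  File "<stdin>", line 7, in <module>
  File "h.py", line 6, in onplane
    d=R@np.linalg.inv(K)@np.array([u,v,1.]); return o+d*(z-o[2])/d[2]
                                                                 ~^^^
IndexError: invalid index to scalar variable.
```

View pics/scene.png

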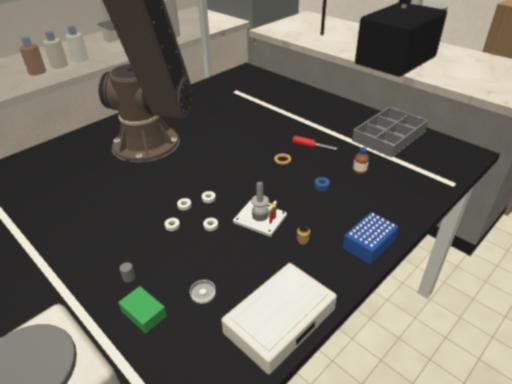

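The scene view shows four white rings at pixels (184,204), (208,197), (172,224) and (210,224), the collar at (322,184), and the foot at (261,213). The camera rotation is given as roll, pitch, yaw in degrees, so I'll fix the helper.

```bash
cat > h.py <<'E'
from plant import ctrl
import cv2, numpy as np
from scipy.spatial.transform import Rotation as Ro
def save(p,n): cv2.imwrite('pics/'+n+'.png',cv2.cvtColor(p['color'],cv2.COLOR_RGB2BGR))
def cam(p):
    if 'T' in p: return p['T'][:3,3],p['T'][:3,:3]
    return np.array(p['origin']),Ro.from_euler('xyz',p['rotation'],degrees=True).as_matrix()
def onplane(p,u,v,z):
    o,R=cam(p);d=R@np.linalg.inv(p['camera_matrix'])@np.array([u,v,1.]); return o+d*(z-o[2])/d[2]
def proj(p,X):
    o,R=cam(p);q=np.array(p['camera_matrix'])@(R.T@(np.array(X)-o));return q[:2]/q[2]
def wrist():
    s=ctrl.get_obs();p=ctrl.snapshot('wrist');T=np.eye(4);T[:3,3]=s['tool_pos']
    T[:3,:3]=Ro.from_euler('xyz',s['orientation'],degrees=True).as_matrix();p['T']=T@np.array(p['hand_eye']);return p
E
python3 - <<'E'
from h import *
for n in('scene','top','wrist'):
    p=ctrl.snapshot(n) if n!='wrist' else wrist();save(p,n)
    print(n,np.round(cam(p)[0],3),p.get('hand_eye'))
    for t in('spacer','collar','foot','post_tip','spare_ring','dish','objective','flask','eyepiece','slide_box','driver'):
        for d in ctrl.find_in(p,t):
            b=d['bbox'];q=onplane(p,b[0]+b[2]/2,b[1]+b[3]/2,.01)
            if d['conf']>.2: print(t,np.round(b),round(d['conf'],2),np.round(q,3))
E
```

```text
scene [ 1.217 -0.636  0.798] None
spacer [204. 224.  13.   8.] 0.59 [ 0.532 -0.139  0.01 ]
spacer [178. 198.  14.  12.] 0.52 [ 0.398 -0.124  0.01 ]
spacer [202. 192.  11.  12.] 0.44 [ 0.422 -0.06   0.01 ]
collar [314. 179.  17.  14.] 0.58 [0.637 0.225 0.01 ]
foot [235. 181.  53.  56.] 0.69 [0.574 0.016 0.01 ]
foot [272. 152.  20.  15.] 0.33 [0.447 0.249 0.01 ]
post_tip [232. 182.  54.  54.] 0.56 [0.571 0.011 0.01 ]
spare_ring [276. 153.  15.  10.] 0.52 [0.446 0.256 0.01 ]
dish [189. 278.  25.  25.] 0.73 [ 0.679 -0.293  0.01 ]
objective [294. 226.  18.  18.] 0.48 [0.731 0.017 0.01 ]
flask [120. 288.  48.  46.] 0.69 [ 0.63  -0.419  0.01 ]
flask [352. 144.  19.  26.] 0.68 [0.636 0.441 0.01 ]
eyepiece [117. 265.  18.  17.] 0.64 [ 0.503 -0.389  0.01 ]
slide_box [118. 287.  47.  43.] 0.91 [ 0.621 -0.419  0.01 ]
driver [292. 138.  26.   6.] 0.78 [0.427 0.391 0.01 ]
top [ 0.302 -0.021  1.366] None
spacer [260. 245.  14.  14.] 0.6 [ 0.414 -0.048  0.01 ]
spacer [286. 261.  11.   4.] 0.59 [ 0.389 -0.123  0.01 ]
spacer [306. 246.  18.  15.] 0.55 [ 0.426 -0.192  0.01 ]
spacer [128. 146.  20.  19.
[... 180 characters left out ...]
-0.013  0.01 ]
dish [342. 170.  21.  17.] 0.67 [ 0.674 -0.286  0.01 ]
dish [119. 198.  12.  46.] 0.6 [0.455 0.4   0.01 ]
flask [129. 146.  17.  19.] 0.63 [0.667 0.401 0.01 ]
eyepiece [376. 230.   9.  11.] 0.55 [ 0.508 -0.386  0.01 ]
slide_box [386. 184.  18.  28.] 0.74 [ 0.627 -0.425  0.01 ]
driver [121. 218.  11.  22.] 0.8 [0.431 0.391 0.01 ]
driver [257. 181.  10.  15.] 0.48 [ 0.61  -0.008  0.01 ]
wrist [ 0.105 -0.672  0.385] [[-8.60977877e-05 -9.66060037e-01 -2.58317630e-01  6.92957967e-02]
 [ 9.99999963e-01 -1.50041011e-04  2.27823551e-04 -1.63808088e-03]
 [-2.58849466e-04 -2.58317601e-01  9.66060014e-01 -1.57941633e-01]
 [ 0.00000000e+00  0.00000000e+00  0.00000000e+00  1.00000000e+00]]
```

View pics/top.png

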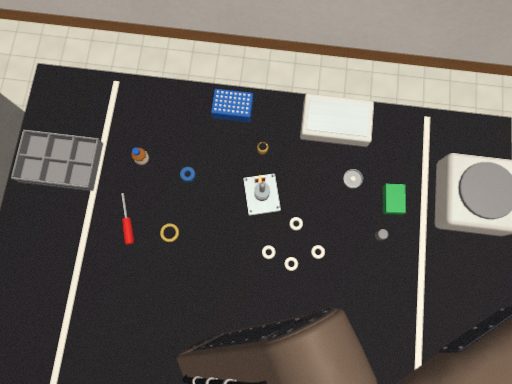

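Emit:
play_rows:
  commands:
    - [[0,0,0.08,-2.8,2.6,-0.3,8],[0,0,0.16,-5.6,5.2,-0.6,8],[0,0,0.24,-8.4,7.8,-0.9,8],[0,0,0.32,-11.2,10.4,-1.2,8],[0,0,0.4,-14,13,-1.5,8],[0,0,0.46,-16.8,15.6,-1.8,8],[0,0,0.5,-19.6,18.2,-2.1,8],[0,0,0.52,-22.4,20.8,-2.4,8]]

```text
clock: 2.57
tool_pos: [0.3359, -0.3932, 0.251]
orientation: [-180.0, 0.0, 164.8]
force: [0.9, -0.4, -0.5]
opening: 0.0797
gripper_force: 0.0
```

Emit:
play_rows:
  commands:
    - [[0,0,0,-1.2,3.9,0,8],[0,0,0,-2.4,7.8,0,8],[0,0,0,-3.6,11.7,0,8],[0,0,0,-4.8,15.6,0,8],[0,0,0,-6,19.5,0,8],[0,0,0,-7.2,23.4,0,8],[0,0,0,-8.4,27.3,0,8],[0,0,0,-9.6,31.2,0,8]]

```text
clock: 3.23
tool_pos: [0.5098, -0.1165, 0.2511]
orientation: [180.0, 0.1, 164.9]
force: [1.3, -1.1, 0.1]
opening: 0.0803
gripper_force: 0.0
```

Emit:
play_rows:
  commands:
    - [[0,0,0,-1.2,4,0,8],[0,0,0,-2.4,8,-0.5,8],[0,0,0,-3.5,12,-1,8],[0,0,0,-3.5,12,-1,8],[0,0,0,-3.5,12,-1,8]]

```text
clock: 3.65
tool_pos: [0.575, -0.0097, 0.2602]
orientation: [-180.0, -0.0, 165.1]
force: [-0.9, -0.5, -0.3]
opening: 0.0798
gripper_force: 0.0
```

```bash
cat > see.py <<'E'
import sys
from h import *
s=ctrl.get_obs();print(np.round(s['tool_pos'],4),np.round(s['orientation'],2),s['clock'])
p=wrist();save(p,sys.argv[1])
for a in sys.argv[2:]:
    t,z=a.split('=')
    for d in ctrl.find_in(p,t):
        b=d['bbox']
        if d['conf']>.2: print(t,np.round(b),round(d['conf'],2),np.round(onplane(p,b[0]+b[2]/2,b[1]+b[3]/2,float(z)),4))
np.savez('last',K=p['camera_matrix'],T=p['T'])
E
python3 see.py w1 spacer=.007 collar=.011 foot=.012 post_tip=.134 seat=.07
```

```text
[ 0.575  -0.0097  0.2602] [-1.7999e+02 -2.0000e-02  1.6509e+02] 3.65
spacer [180.  36.  30.  32.] 0.8 [ 0.4157 -0.0529  0.007 ]
spacer [76. 82. 35. 35.] 0.75 [ 0.4354 -0.1998  0.007 ]
spacer [119.  29.  32.  34.] 0.73 [ 0.3899 -0.1243  0.007 ]
spacer [152. 128.  29.  30.] 0.64 [ 0.5145 -0.1259  0.007 ]
collar [420. 141.  44.  34.] 0.72 [0.6297 0.2304 0.011 ]
foot [211. 121. 105. 107.] 0.87 [ 0.5891 -0.0091  0.012 ]
post_tip [212. 124. 103. 103.] 0.55 [ 0.566  -0.0047  0.134 ]
seat [245. 165.  38.  55.] 0.93 [ 0.5995 -0.0132  0.07  ]
```

View pics/w1.png

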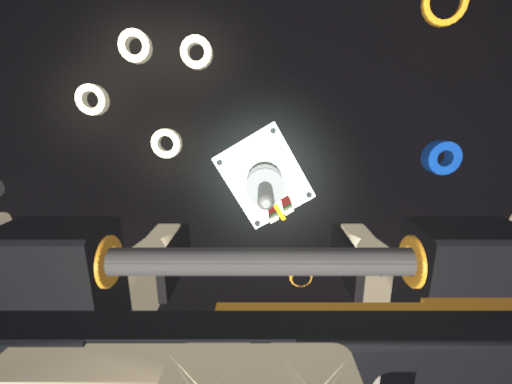

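The wrist view shows the four white rings at (92,99), (135,45), (196,52) and (166,143), the collar at (441,158), and the foot plate centred on (264,177) with its post tip near (266,204). The target ring is the one farthest right, at (92,99). Next I'll zoom in on the foot.

Run:
```python
import cv2
i=cv2.imread('pics/w1.png')[110:240,200:330];cv2.imwrite('pics/w1c.png',cv2.resize(i,None,fx=4.5,fy=4.5,interpolation=cv2.INTER_CUBIC))
```

```text
(no output)
```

View pics/w1c.png

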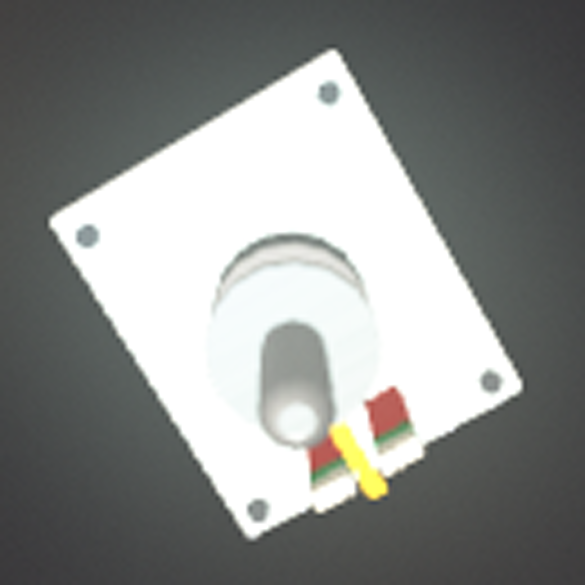

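The crop shows plate corners at (335,50), (52,222), (252,538) and (521,385), the post tip at (298,421), and the seat disc centred near (293,350). The gauge and pointer are at the lower right, which is foot +x.

Run:
```python
from h import *
L=np.load('last.npz');p={'camera_matrix':L['K'],'T':L['T']}
f=lambda u,v,z:onplane(p,200+u/4.5-.4,110+v/4.5-.4,z)
C=np.array([f(*c,.012) for c in[(335,50),(52,222),(252,538),(521,385)]])
print(np.round(C,4),C.mean(0));print([np.linalg.norm(C[i]-C[i-1]) for i in range(4)])
d=C[2]+C[3]-C[0]-C[1];print('yaw',np.degrees(np.arctan2(d[1],d[0])))
print('tip',f(298,421,.134),'seat',f(293,352,.07), 'cam',L['T'][:3,3])
```

```text
[[ 0.5229  0.0218  0.012 ]
 [ 0.5499 -0.0732  0.012 ]
 [ 0.664  -0.0415  0.012 ]
 [ 0.6363  0.0529  0.012 ]] [ 0.59327542 -0.00999187  0.012     ]
[np.float64(0.11764098882220494), np.float64(0.09882237148287397), np.float64(0.11846904494479055), np.float64(0.0983895228997166)]
yaw 15.431275697140975
tip [ 0.59336352 -0.01009546  0.134     ] seat [ 0.59360037 -0.01030251  0.07      ] cam [0.50854293 0.00660028 0.41815032]
```

Emit:
play_rows:
  commands:
    - [[0,0,0,1.2,-3.1,1,6],[0,0,0,2.4,-6.2,3,6],[0,0,0,3.6,-9.3,5,6],[0,0,0,4.8,-12.4,7,6],[0,0,0,6,-15.5,9,6],[0,0,0,7.2,-18.6,11.5,6],[0,0,0,8.6,-22,14,6],[0,0,0,8.6,-22,14,6]]

```text
clock: 4.62
tool_pos: [0.4271, -0.2044, 0.1168]
orientation: [-180.0, -0.4, 164.6]
force: [-1.4, 0.2, -0.4]
opening: 0.0601
gripper_force: 0.0
```

Emit:
play_rows:
  commands:
    - [[0,0,0,0,0,0,6],[0,0,0,0,0,0,6]]

```text
clock: 4.78
tool_pos: [0.434, -0.2026, 0.1212]
orientation: [-180.0, 0.1, 164.8]
force: [-0.1, 0.6, 0.8]
opening: 0.0601
gripper_force: 0.0
```

```bash
python3 see.py w2 spacer=.014
python3 - <<'E'
from h import *
L=np.load('last.npz');p={'camera_matrix':L['K'],'T':L['T']}
i=cv2.imread('pics/w2.png');m=(i.min(2)>150).astype(np.uint8)
n,l,s,c=cv2.connectedComponentsWithStats(m)
for k in range(1,n):
    if s[k,4]>200:print(s[k],c[k],np.round(onplane(p,*c[k],.012),4))
E
```

```text
[ 0.434  -0.2026  0.1212] [-1.7999e+02  6.0000e-02  1.6482e+02] 4.7833
spacer [311.  94.  48.  47.] 0.9 [ 0.3886 -0.1254  0.014 ]
spacer [352. 224.  14.  11.] 0.71 [ 0.4954 -0.1241  0.014 ]
spacer [245. 167.  40.  45.] 0.65 [ 0.4344 -0.1995  0.014 ]
spacer [395. 107.  49.  43.] 0.59 [ 0.4164 -0.0565  0.014 ]
[ 311   95   49   48 1503] [335.32335329 118.39720559] [ 0.3892 -0.1245  0.012 ]
[ 395  104   53   47 1717] [421.20733838 126.48922539] [ 0.4155 -0.0537  0.012 ]
[ 241  168   44   45 1262] [262.75515055 189.95166403] [ 0.4344 -0.2016  0.012 ]
[  0 212  15  36 369] [  5.44715447 227.46341463] [ 0.4059 -0.4472  0.012 ]
[486 214  26  24 358] [502.27094972 224.96089385] [0.5271 0.0088 0.012 ]
[155 224  44  24 656] [178.93902439 236.21493902] [ 0.4576 -0.291   0.012 ]
[322 224  46  24 902] [345.78603104 234.77272727] [ 0.498  -0.1364  0.012 ]
[  0 253  18  57 667] [  6.02848576 286.5802099 ] [ 0.4637 -0.4767  0.012 ]
[ 140  252  241   59 7036] [258.86455372 268.44840819] [ 0.5107 -0.2261  0.012 ]
[    0   342   364    42 14314] [181.37299148 363.49035909] [ 0.5994 -0.3376  0.012 ]
[485 371  27  13 321] [498.40498442 377.38629283] [ 0.7088 -0.006   0.012 ]
```

View pics/w2.png

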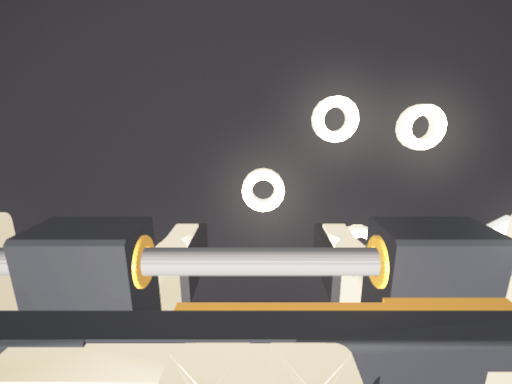

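The target ring is at (263,190), between the open fingers, at (0.4344, -0.2016). The TCP is about 1 mm off it, so I'll descend and grip.

Emit:
play_rows:
  commands:
    - [[0,0,0,0,0.1,3,6],[0,0,0,0,0.1,6,6],[0,0,0,0,0.1,9,6],[0,0,0,0,0.1,10.8,6],[0,0,0,0,0.1,11.6,6],[0,0,0,0,0.1,11.6,6],[0,0,0,0,0.1,11.6,6],[0,0,0,0,0.1,11.6,3.6]]

```text
clock: 5.55
tool_pos: [0.4356, -0.2007, 0.0059]
orientation: [180.0, 0.1, 165.0]
force: [0.4, -0.5, -0.3]
opening: 0.0566
gripper_force: 0.0
```

Emit:
play_rows:
  commands:
    - [[0,0,0,0,0,0,3.4],[0,0,0,0,0,0,3.4],[0,0,0,0,0,0,3.4],[0,0,0,0,0,0,3.4],[0,0,0,0,0,0,3.4],[0,0,0,0,0,0,3.4]]

```text
clock: 6.05
tool_pos: [0.4348, -0.2008, 0.0054]
orientation: [180.0, 0.1, 164.9]
force: [-1.8, 1.9, 8.1]
opening: 0.0385
gripper_force: 30.0
```

Emit:
play_rows:
  commands:
    - [[0,0,0,0,0,-0.8,3.4],[0,0,0,0,0,-3,3.4],[0,0,0,0,0,-6,3.4],[0,0,0,0,0,-9,3.4],[0,0,0,0,0,-12,3.4],[0,0,0,0,0,-15,3.4],[0,0,0,0,0,-17,3.4],[0,0,0,0,0,-17,3.4]]

```text
clock: 6.72
tool_pos: [0.4364, -0.2014, 0.1799]
orientation: [180.0, 0.5, 165.0]
force: [0.9, 0.1, -0.7]
opening: 0.0385
gripper_force: 30.0
```

Emit:
play_rows:
  commands:
    - [[0,0,0,-1.5,3.2,0,3.4],[0,0,0,-3,6.4,0,3.4],[0,0,0,-4.5,9.6,0,3.4],[0,0,0,-6,12.8,0,3.4],[0,0,0,-7.5,16,0,3.4],[0,0,0,-9,19.2,0,3.4],[0,0,0,-10,21.8,0,3.4],[0,0,0,-10.4,22.6,0,3.4]]

```text
clock: 7.38
tool_pos: [0.5951, -0.0069, 0.1742]
orientation: [180.0, 0.0, 165.0]
force: [-0.1, -0.4, 0.2]
opening: 0.0383
gripper_force: 30.0
```

Emit:
play_rows:
  commands:
    - [[0,0,0,0,0,0,3.4],[0,0,0,0,0,0,3.4],[0,0,0,0,0,0,3.4]]

```text
clock: 7.63
tool_pos: [0.5924, -0.0104, 0.1745]
orientation: [-180.0, -0.0, 164.9]
force: [-0.7, -0.1, -0.5]
opening: 0.0384
gripper_force: 30.0
```

Run:
```python
from h import *
s=ctrl.get_obs();print(np.round(s['tool_pos'],4),s['opening'],s['gripper_force'],np.round(s['orientation'],2))
p=wrist();q=ctrl.snapshot('scene')
a=p['color'][120:320,140:380];u,v=proj(q,[.593,-.01,.13]).astype(int);b=q['color'][v-40:v+40,u-40:u+40]
a=cv2.resize(a,None,fx=2,fy=2);b=cv2.resize(b,(300,300),interpolation=cv2.INTER_CUBIC)
o=np.zeros((400,790,3),np.uint8);o[:,:480]=a;o[:300,485:785]=b
cv2.imwrite('pics/c1.png',o[:,:,::-1])
```

```text
[ 0.5924 -0.0104  0.1745] 0.038441534326968625 29.99975284561515 [-1.7998e+02 -4.0000e-02  1.6489e+02]
```

View pics/c1.png

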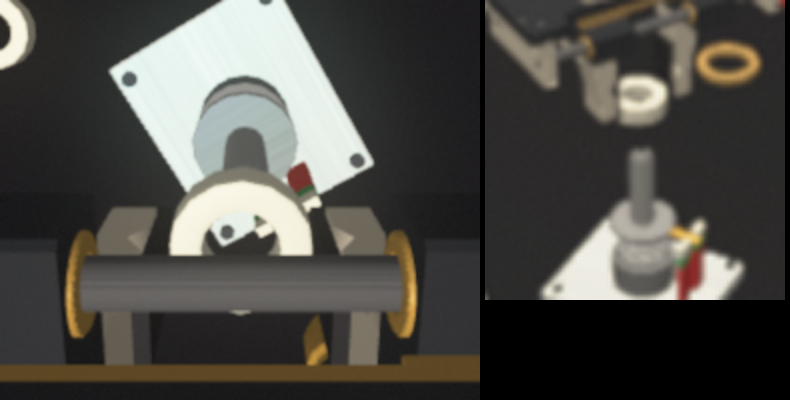

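The spacer is held level between the fingers, with its ring centred near wrist pixel (260,245), just short of the post. I'll compute the exact offset between ring and post.

Run:
```python
from h import *
s=ctrl.get_obs();p=wrist();t=s['tool_pos'];print(np.round(t,4))
z=t[2]-.0054+.014
for n,X in dict(tcpring=[*t[:2],z]).items():print(n,proj(p,X))
print('ring',onplane(p,260.5,244.5,z))
c=np.array([*t[:2],z]);th=np.linspace(0,6.28,60)
P=np.array([proj(p,c+[.02*np.cos(a),.02*np.sin(a),0]) for a in th]);print('outer',P.min(0),P.max(0))
g=cv2.cvtColor(p['color'],cv2.COLOR_RGB2GRAY)
for r in(236,240,244):
    d=np.diff(g[r,200:320].astype(int));k=np.where(abs(d)>25)[0];print(r,[(200+i,d[i]) for i in k])
# seat + post check: seat disc left/right, plate corners vs model
def foot(x,y,zz,yaw=np.radians(15.4)):
    return [.5933+x*np.cos(yaw)-y*np.sin(yaw),-.01+x*np.sin(yaw)+y*np.cos(yaw),zz]
for x,y in((-.06,.05),(-.06,-.05),(.06,.05),(.06,-.05)):print('corner',proj(p,foot(x,y,.012)))
P=np.array([proj(p,foot(.024*np.cos(a),.024*np.sin(a),.07)) for a in th]);print('seat',P.min(0),P.max(0))
print('post',proj(p,foot(0,.009,.1)),proj(p,foot(0,-.009,.1)))
for r in(170,190,196,200):
    d=np.diff(g[r,180:340].astype(int));k=np.where(abs(d)>20)[0];print(r,[(180+i,d[i]) for i in k])
```

```text
[ 0.5926 -0.0106  0.1748]
tcpring [262.66883993 244.09214163]
ring [ 0.59250743 -0.01179392  0.18339343]
outer [225.65074365 208.80223901] [299.70417046 277.16451738]
236 [(np.int64(214), np.int64(-36)), (np.int64(224), np.int64(93)), (np.int64(225), np.int64(86)), (np.int64(241), np.int64(-45)), (np.int64(242), np.int64(-97)), (np.int64(243), np.int64(-37)), (np.int64(245), np.int64(82)), (np.int64(246), np.int64(81)), (np.int64(249), np.int64(-76)), (np.int64(250), np.int64(-54)), (np.int64(255), np.int64(51)), (np.int64(256), np.int64(73)), (np.int64(262), np.int64(-33)), (np.int64(263), np.int64(-38)), (np.int64(264), np.int64(-69)), (np.int64(267), np.int64(93)), (np.int64(268), np.int64(82)), (np.int64(272), np.int64(-30)), (np.int64(273), np.int64(-39)), (np.int64(274), np.int64(-71)), (np.int64(275), np.int64(-41)), (np.int64(276), np.int64(61)), (np.int64(277), np.int64(91)), (np.int64(278), np.int64(34)), (np.int64(294), np.int64(-71)), (np.int64(295), np.int64(-100)), (np.int64(305), np.int64(46)), (np.int64(306), np.int64(37))]
240 [(np.int64(212), np.int64(-28)), (np.int
[... 2671 characters left out ...]
 (np.int64(320), np.int64(29)), (np.int64(323), np.int64(-58)), (np.int64(324), np.int64(-105))]
200 [(np.int64(222), np.int64(74)), (np.int64(223), np.int64(86)), (np.int64(224), np.int64(25)), (np.int64(237), np.int64(-42)), (np.int64(250), np.int64(-22)), (np.int64(251), np.int64(-50)), (np.int64(272), np.int64(35)), (np.int64(273), np.int64(45)), (np.int64(286), np.int64(35)), (np.int64(289), np.int64(-32)), (np.int64(290), np.int64(-25)), (np.int64(291), np.int64(25)), (np.int64(292), np.int64(38)), (np.int64(314), np.int64(-92)), (np.int64(315), np.int64(-34)), (np.int64(321), np.int64(84)), (np.int64(322), np.int64(61)), (np.int64(325), np.int64(-51)), (np.int64(326), np.int64(-115))]
```

The wrist calibration shows a bias of about 1.3 mm along tool y. Measured relative to the post, the ring needs about +1.5 mm in y. I'll correct that and lower onto the taper, watching the force.

Emit:
play_rows:
  commands:
    - [[0,0,0,-0.03,0.15,0,3.4],[0,0,0,-0.03,0.15,1.5,3.4],[0,0,0,-0.03,0.15,2.8,3.4],[0,0,0,-0.03,0.15,3.6,3.4],[0,0,0,-0.03,0.15,4.2,3.4],[0,0,0,-0.03,0.15,4.8,3.4],[0,0,0,-0.03,0.15,5.2,3.4],[0,0,0,-0.03,0.15,5.2,3.4]]

```text
clock: 8.45
tool_pos: [0.5937, -0.0084, 0.1219]
orientation: [-180.0, -0.1, 164.9]
force: [0.1, 0.9, -0.7]
opening: 0.0384
gripper_force: 30.0
```

Run:
```python
from h import *
s=ctrl.get_obs();print(np.round(s['tool_pos'],4),np.round(s['force'],2),np.round(s['moment'],3))
p=wrist();q=ctrl.snapshot('scene')
a=p['color'][120:320,140:380];u,v=proj(q,[.593,-.01,.11]).astype(int);b=q['color'][v-40:v+40,u-40:u+40]
a=cv2.resize(a,None,fx=2,fy=2);b=cv2.resize(b,(300,300),interpolation=cv2.INTER_CUBIC)
o=np.zeros((400,790,3),np.uint8);o[:,:480]=a;o[:300,485:785]=b
cv2.imwrite('pics/c2.png',o[:,:,::-1])
```

```text
[ 0.5937 -0.0084  0.1219] [ 0.12  0.92 -0.73] [-0.063 -0.027 -0.018]
```

View pics/c2.png

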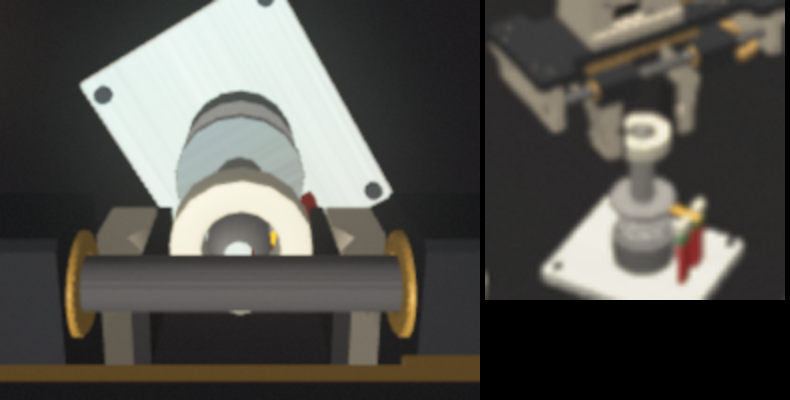

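The spacer is around the post tip: the post is at crop (238,248) and the hole centre at about (241,248), with no contact force. I'll trim -0.5 mm in y and lower to the seat.

Emit:
play_rows:
  commands:
    - [[0,0,0,0,-0.05,0.8,3.4],[0,0,0,0,-0.05,1.8,3.4],[0,0,0,0,-0.05,2.8,3.4],[0,0,0,0,-0.05,3.6,3.4],[0,0,0,0,-0.05,4,3.4],[0,0,0,0,-0.05,4.3,3.4],[0,0,0,0,-0.05,4.5,3.4],[0,0,0,0,-0.05,4.5,3.4]]

```text
clock: 9.22
tool_pos: [0.5938, -0.0088, 0.0771]
orientation: [-180.0, -0.0, 164.9]
force: [0.1, 0.1, 0.9]
opening: 0.0382
gripper_force: 30.0
```

Emit:
play_rows:
  commands:
    - [[0,0,0,0,0,0.05,3.4],[0,0,0,0,0,0.1,3.4],[0,0,0,0,0,0.15,3.4],[0,0,0,0,0,0.15,3.4],[0,0,0,0,0,0.15,3.4]]

```text
clock: 9.63
tool_pos: [0.5939, -0.0088, 0.0762]
orientation: [180.0, 0.0, 164.9]
force: [-0.8, -0.1, -0.8]
opening: 0.0384
gripper_force: 30.0
```

Emit:
play_rows:
  commands:
    - [[0,0,0,0,0,0.05,3.4],[0,0,0,0,0,0.1,3.4],[0,0,0,0,0,0.1,3.4],[0,0,0,0,0,0.1,3.4]]

```text
clock: 9.97
tool_pos: [0.594, -0.0088, 0.0753]
orientation: [180.0, 0.0, 164.9]
force: [-0.1, 0.2, 2.3]
opening: 0.0384
gripper_force: 30.0
```

Emit:
play_rows:
  commands:
    - [[0,0,0,0,0,0,5],[0,0,0,0,0,0,6],[0,0,0,0,0,0,6],[0,0,0,0,0,0,6],[0,0,0,0,0,-1,6],[0,0,0,0,0,-3,6],[0,0,0,0,0,-6,6],[0,0,0,0,0,-10,6]]

```text
clock: 10.63
tool_pos: [0.5922, -0.0091, 0.1744]
orientation: [-179.9, -0.2, 164.9]
force: [1.1, 0.0, -0.2]
opening: 0.0601
gripper_force: 0.0
```

Emit:
play_rows:
  commands:
    - [[0,0,0,0,0,-3,6],[0,0,0,0,3,-5,6],[0,0,0,0,7,-5,6],[0,0,0,0,11,-5,6],[0,0,0,0,15,-5,6],[0,0,0,0,18,-5,6]]

```text
clock: 11.13
tool_pos: [0.6412, 0.1677, 0.2262]
orientation: [179.9, 0.1, 165.0]
force: [0.4, -1.1, 0.3]
opening: 0.0598
gripper_force: 0.0
```

```bash
python3 see.py w3 collar=.022 spacer=.084
python3 - <<'E'
from h import *
L=np.load('last.npz');p={'camera_matrix':L['K'],'T':L['T']}
i=cv2.imread('pics/w3.png');h=cv2.cvtColor(i,cv2.COLOR_BGR2HSV);m=cv2.inRange(h,(95,120,60),(125,255,255))
n,l,s,c=cv2.connectedComponentsWithStats(m)
for k in range(1,n):
    if s[k,4]>150:print(s[k],c[k],np.round(onplane(p,*c[k],.02),4))
E
```

```text
[0.6412 0.1677 0.2262] [1.7994e+02 5.0000e-02 1.6496e+02] 11.1333
collar [288. 128.  37.  37.] 0.56 [0.6276 0.2283 0.022 ]
spacer [  0. 116.  23.  29.] 0.93 [ 0.5274 -0.055   0.084 ]
spacer [ 0. 10. 39. 40.] 0.65 [ 0.4483 -0.0064  0.084 ]
spacer [ 66. 160.  42.  42.] 0.56 [ 0.5938 -0.0042  0.084 ]
[ 288  127   39   39 1038] [306.91522158 145.9132948 ] [0.6268 0.2289 0.02  ]
[459 137  30  23 530] [473.7        147.63584906] [0.6812 0.4231 0.02  ]
[253 290  54  12 351] [286.78632479 297.36752137] [0.8232 0.1559 0.02  ]
```

View pics/w3.png

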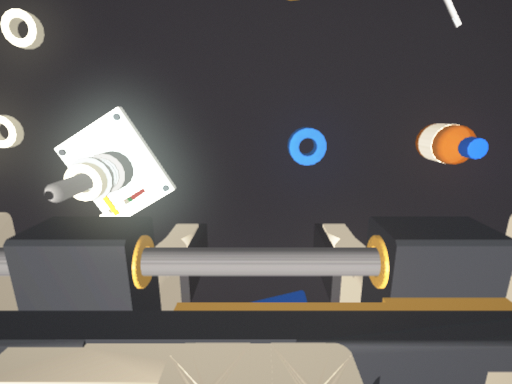

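The spacer sits on the seat around the post, near pixel (95,178). The collar is at (307,146), about (0.627, 0.229).

Emit:
play_rows:
  commands:
    - [[0,0,0,1,2,2,6.4],[0,0,0,2,4,4.5,6.4],[0,0,0,3,5.6,7,6.4],[0,0,0,3,5.6,9,6.4],[0,0,0,3,5.6,10.5,6.4],[0,0,0,3,5.6,10.5,6.4],[0,0,0,3,5.6,10.5,6.4]]

```text
clock: 11.87
tool_pos: [0.6261, 0.226, 0.1202]
orientation: [-179.9, -0.0, 164.9]
force: [0.1, -0.4, 1.2]
opening: 0.0642
gripper_force: 0.0
```

```bash
python3 see.py w4 collar=.022
python3 - <<'E'
from h import *
L=np.load('last.npz');p={'camera_matrix':L['K'],'T':L['T']}
i=cv2.imread('pics/w4.png');h=cv2.cvtColor(i,cv2.COLOR_BGR2HSV);m=cv2.inRange(h,(95,120,60),(125,255,255))
n,l,s,c=cv2.connectedComponentsWithStats(m)
for k in range(1,n):
    if s[k,4]>150:print(s[k],c[k],np.round(onplane(p,*c[k],.02),4))
E
```

```text
[0.6261 0.226  0.1202] [-1.7993e+02 -3.0000e-02  1.6489e+02] 11.8667
collar [240. 162.  53.  54.] 0.92 [0.624  0.2309 0.022 ]
[ 240  165   52   53 1887] [265.50980392 191.54954955] [0.6262 0.2294 0.02  ]
[ 473  191   39   35 1040] [493.30961538 207.1125    ] [0.6937 0.424  0.02  ]
```

Emit:
play_rows:
  commands:
    - [[0,0,0,0.05,0.4,2,6.4],[0,0,0,0.05,0.4,5,6.4],[0,0,0,0.05,0.4,8,6.4],[0,0,0,0.05,0.4,10.2,6.4],[0,0,0,0.05,0.4,11.4,6.4],[0,0,0,0.05,0.4,11.4,6.4],[0,0,0,0.05,0.4,11.4,6.4],[0,0,0,0.05,0.4,11.4,4]]

```text
clock: 12.63
tool_pos: [0.6283, 0.2315, 0.0082]
orientation: [179.9, 0.1, 164.9]
force: [0.7, 0.6, 0.2]
opening: 0.0612
gripper_force: 0.0
```

Emit:
play_rows:
  commands:
    - [[0,0,0,0,0,0,4],[0,0,0,0,0,0,4],[0,0,0,0,0,0,4],[0,0,0,0,0,0,4],[0,0,0,0,0,0,4],[0,0,0,0,0,0,4]]

```text
clock: 13.13
tool_pos: [0.6276, 0.2314, 0.0076]
orientation: [179.9, 0.1, 165.0]
force: [-0.1, 0.3, 6.5]
opening: 0.0454
gripper_force: 30.0
```

Emit:
play_rows:
  commands:
    - [[0,0,0,0,0,-0.8,4],[0,0,0,0,0,-3,4],[0,0,0,0,0,-6,4],[0,0,0,0,0,-9,4],[0,0,0,0,0,-12,4],[0,0,0,0,0,-15,4],[0,0,0,0,0,-17.4,4],[0,0,0,0,0,-17.4,4]]

```text
clock: 13.8
tool_pos: [0.6293, 0.232, 0.1871]
orientation: [179.6, 0.4, 165.0]
force: [0.6, -0.1, 0.6]
opening: 0.0452
gripper_force: 30.0
```

Emit:
play_rows:
  commands:
    - [[0,0,0,-0.4,-3,0,4],[0,0,0,-0.8,-6.5,0,4],[0,0,0,-1.2,-10,0,4],[0,0,0,-1.6,-13.5,0,4],[0,0,0,-2,-17,0,4],[0,0,0,-2.4,-20.5,0,4],[0,0,0,-2.8,-23,0,4],[0,0,0,-3,-24.1,0,4]]

```text
clock: 14.47
tool_pos: [0.592, -0.0125, 0.1805]
orientation: [-180.0, -0.0, 164.8]
force: [-0.4, 0.0, -1.1]
opening: 0.0452
gripper_force: 30.0
```

Emit:
play_rows:
  commands:
    - [[0,0,0,0,0,0,4],[0,0,0,0,0,0,4],[0,0,0,0,0,0,4]]

```text
clock: 14.72
tool_pos: [0.5933, -0.009, 0.1802]
orientation: [180.0, 0.0, 164.9]
force: [-0.0, -0.4, -1.0]
opening: 0.0456
gripper_force: 30.0
```

Run:
```python
from h import *
s=ctrl.get_obs();print(np.round(s['tool_pos'],4),s['opening'],np.round(s['force'],2),np.round(s['orientation'],2))
p=wrist();q=ctrl.snapshot('scene')
a=p['color'][120:320,140:380];u,v=proj(q,[.593,-.01,.13]).astype(int);b=q['color'][v-40:v+40,u-40:u+40]
a=cv2.resize(a,None,fx=2,fy=2);b=cv2.resize(b,(300,300),interpolation=cv2.INTER_CUBIC)
o=np.zeros((400,790,3),np.uint8);o[:,:480]=a;o[:300,485:785]=b
cv2.imwrite('pics/c3.png',o[:,:,::-1])
t=s['tool_pos'];R=Ro.from_euler('xyz',s['orientation'],degrees=True).as_matrix()
for dx in(0,.001,.002):
    c=t+R@np.array([dx,-.0013,0]);c[2]=t[2]-.0075+.022
    P=np.array([proj(p,c+[.023*np.cos(k),.023*np.sin(k),0]) for k in np.linspace(0,6.28,90)]);print(dx,(P.min(0)-[140,120])*2,(P.max(0)-[140,120])*2)
```

```text
[ 0.5933 -0.009   0.1802] 0.04564504186158945 [-0.05 -0.42 -1.  ] [1.7998e+02 1.0000e-02 1.6493e+02]
0 [152.21528645 173.5174666 ] [328.93841798 335.86683673]
0.001 [152.06918913 169.70191261] [329.08520654 332.5902588 ]
0.002 [151.92260697 165.87319726] [329.23248268 329.30320928]
```

View pics/c3.png

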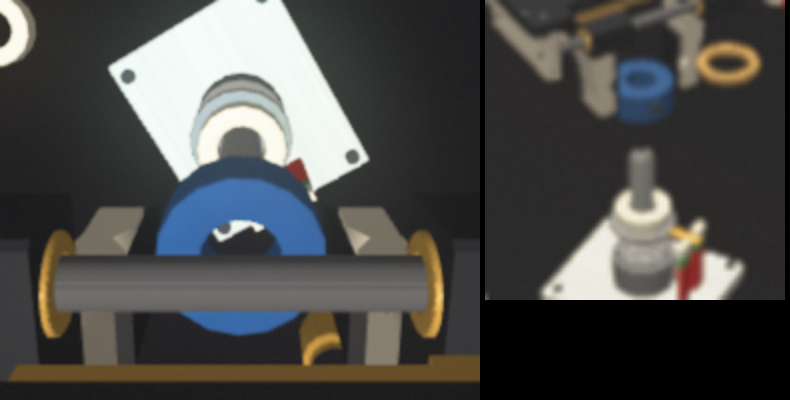

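The collar is held level, with its top face centred near crop (241,256), and the spacer is seated on the post below. I'll align to the spacer's final pose and lower over the tip.

Emit:
play_rows:
  commands:
    - [[0,0,0,-0.06,0.03,0,4],[0,0,0,-0.06,0.03,1.5,4],[0,0,0,-0.06,0.03,2.8,4],[0,0,0,-0.06,0.03,3.6,4],[0,0,0,-0.06,0.03,4.2,4],[0,0,0,-0.06,0.03,4.8,4],[0,0,0,-0.06,0.03,5.4,4],[0,0,0,-0.06,0.03,5.4,4]]

```text
clock: 15.48
tool_pos: [0.5933, -0.0095, 0.125]
orientation: [-180.0, -0.1, 164.9]
force: [-0.3, 0.3, -0.7]
opening: 0.0453
gripper_force: 30.0
```

Emit:
play_rows:
  commands:
    - [[0,0,0,0,0.04,0.8,4],[0,0,0,0,0.04,1.5,4],[0,0,0,0,0.04,2.1,4],[0,0,0,0,0.04,2.6,4],[0,0,0,0,0.04,2.9,4],[0,0,0,0,0.04,3.1,4],[0,0,0,0,0.04,3.1,4],[0,0,0,0,0.04,3.1,4]]

```text
clock: 16.15
tool_pos: [0.594, -0.0091, 0.0951]
orientation: [-180.0, 0.0, 164.9]
force: [-0.2, -0.3, -0.8]
opening: 0.0453
gripper_force: 30.0
```

Emit:
play_rows:
  commands:
    - [[0,0,0,0,0,0.1,4],[0,0,0,0,0,0.2,4],[0,0,0,0,0,0.3,4],[0,0,0,0,0,0.4,4],[0,0,0,0,0,0.4,4],[0,0,0,0,0,0.4,4]]

```text
clock: 16.65
tool_pos: [0.594, -0.0091, 0.0913]
orientation: [180.0, 0.0, 164.9]
force: [-0.8, 0.3, 1.2]
opening: 0.0456
gripper_force: 30.0
```

Emit:
play_rows:
  commands:
    - [[0,0,0,0,0,0.1,4],[0,0,0,0,0,0.2,4],[0,0,0,0,0,0.3,4],[0,0,0,0,0,0.4,4],[0,0,0,0,0,0.5,4],[0,0,0,0,0,0.6,4],[0,0,0,0,0,0.6,4],[0,0,0,0,0,0.6,4]]

```text
clock: 17.32
tool_pos: [0.594, -0.0091, 0.0852]
orientation: [180.0, 0.0, 164.9]
force: [-2.7, -0.5, 4.5]
opening: 0.0456
gripper_force: 30.0
```

Emit:
play_rows:
  commands:
    - [[0,0,0,0,0,0.1,4],[0,0,0,0,0,0.2,4],[0,0,0,0,0,0.3,4],[0,0,0,0,0,0.4,4],[0,0,0,0,0,0.5,4],[0,0,0,0,0,0.5,4],[0,0,0,0,0,0.5,4]]

```text
clock: 17.9
tool_pos: [0.5941, -0.0091, 0.0805]
orientation: [180.0, 0.0, 164.9]
force: [-2.3, 1.0, 9.1]
opening: 0.0453
gripper_force: 30.0
```

Run:
```python
from h import *
s=ctrl.get_obs();print(np.round(s['tool_pos'],4),s['opening'],np.round(s['force'],2),np.round(s['moment'],3))
p=wrist();q=ctrl.snapshot('scene')
a=p['color'][120:320,140:380];u,v=proj(q,[.6,-.01,.08]).astype(int);b=q['color'][v-30:v+30,u-30:u+30]
a=cv2.resize(a,(360,300));b=cv2.resize(b,(420,420),interpolation=cv2.INTER_CUBIC)
o=np.zeros((420,790,3),np.uint8);o[:300,:360]=a;o[:,365:785]=b
cv2.imwrite('pics/c4.png',o[:,:,::-1])
f=[]
for k in range(6): ctrl.snapshot('top');f.append(ctrl.get_obs()['force'][2])
print(np.round(f,2))
```

```text
[ 0.5941 -0.0091  0.0805] 0.04534188288558748 [-2.31  1.02  9.07] [ 0.272  0.895 -0.013]
[7.75 7.68 8.01 8.29 7.53 8.04]
```

View pics/c4.png

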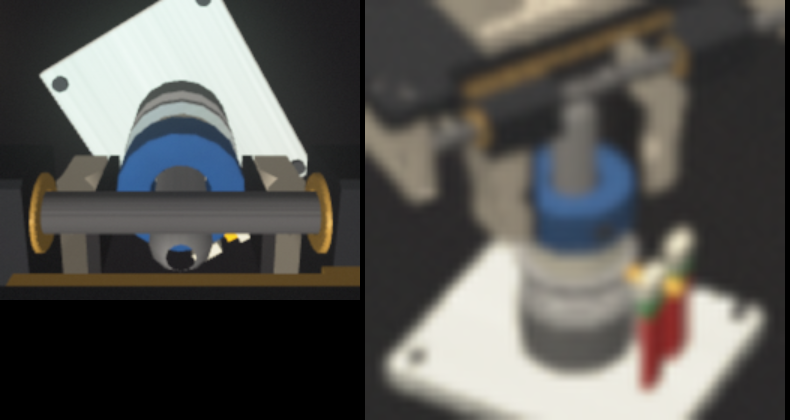

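The pointer stands in the green band, at about (675,287) and (635,272) in the crop. The collar and spacer are stacked level on the seat, and the force is steady, so I'm handing the job in.

```bash
python3 -c "
from plant import ctrl
print(ctrl.close_job())"
```

```text
the job is handed in; nothing more can be done
None
```

I lowered the spacer and then the collar onto the spring seat and handed the job in with the fingers still pressing the collar. The seat is about 10–11 mm down by my estimate, with the pointer in the green band; the wrist force read about 8 N, a little under the 10 N asked for, and `close_job()` gave no verdict.

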